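Fit the web guide to the bench labeller and hold back the sprung tension arm for threading

TASK

Get the bottle labeller ready for threading a new label web: slide the foot of the loose web guide into the labeller's shoe until it is fully home and the sprung detent clicks into the foot's notch. Then swing the labeller's tension arm (the bar with the upright roller at its free end) against its spring all the way to its stop, and finish while still holding it there with the gripper, so that a colleague can thread the web: do not let go at the end. Leave the other things on the table where they are.

Things in the scene. Friction and masses are not known exactly. Their poses are not given: they have to be found in the camera images.
- guide_mid (a point): Middle (half-way up) of the loose web guide, 0.2 kg: a black block 42 (x) x 28 (y) mm on a wider flat steel foot, 58 high in all, with a 5 mm slot cut 26 deep into its top along y. It starts standing on its foot on the table. Grip the block across its 28 mm (along y), above the foot. x along the foot, z up. Its two ends are alike: it may go in either way round.
- guide_foot (a point): Centre of the underside of the web guide's foot, 29 mm below guide_mid, same axes. The foot is 64 long (x) x 48 wide (y) x 6 thick, with rounded corners (radius 8) and a 14 mm wide notch in the middle of each long edge. It is ground smooth and slides easily (friction about 0.2).
- shoe_porch (a point): Same level and axes, 87 mm before shoe_home on the shoe's centre line: open front end of the bed, where the guide can be set down flat, its foot lined up with the shoe. The bed is 78 mm wide and ends 43 mm before this point.
- shoe_mouth (a point): Same level and axes, 35 mm before shoe_home: where the straight side guides and lips begin. Before it the mouth flares open at 25 deg over 27 mm, without lips. Near the shoe nothing on the labeller stands over 95 mm above the table; the grey drive housing (105 mm) begins 110 mm beyond home.
- shoe_home (a point): On the labeller: point of the shoe's bed where the centre of the foot's underside sits when the guide is home. The bed is level, 24 mm over the table. x = direction in which the guide is slid in, y left, z up. The foot runs between side guides 51 mm apart, under lips 7.5 mm over the bed (38 mm gap between the lips, lip tops 11.5 mm over the bed). An end stop allows only about 1.5 mm beyond home.
- detent (a joint): Sprung detent roller at the left of the shoe (m): 0 = fully out, grows as it is pushed back (3 to 9 N); 0.001 or less when it sits in the notch of a guide that is home, 0.004 or more while it rides on the foot's edge. Sliding the guide past it takes about 5 to 12 N; it then settles the foot about 1.5 mm right of the centre line.
- tension (a joint): Angle of the sprung tension arm (rad): 0 = rest, grows counter-clockwise seen from above (the roller swings toward the labeller's front and right) to the fixed stop at 0.90. The spring always drives it back to 0: about 3 N at the roller at rest, 8 N at the stop.
- roller_mid (a point): Centre of the upright steel roller at the free end of the tension arm, 82 mm over the table: diameter 24, from 52 to 108 mm over the table, free above, over a flange of diameter 31. It spins freely on its pin, so the gripper can hold it from above and lead it round the pivot without turning. Above the bar there are at least 25 mm free on all sides through the swing.
- tension_pivot (a point): Point on the upright pivot axis of the tension arm; same axes as shoe_home. The roller centre moves on a circle of radius 120 mm about it; the post stands up to 93 mm over the table.
- tension_arm: The tension arm, which carries the roller: an aluminium bar 18 wide, 8 thick, level, 40 to 48 mm over the table; origin on the pivot axis at the bar's underside, x along the bar to the roller, z up.
- marker: A bystander: loose felt marker, 17x126x19 mm; origin at the centre of its underside. Leave alone.
- grease_tin: A bystander: loose flat round tin, 71 mm across, 36 mm high; origin at the centre of its underside. Leave alone.
- masking_tape: A bystander: loose ring of tape, 95 mm across, 25 mm high; origin at the centre of its underside. Leave alone.
- corkscrew: A bystander: loose folded waiter's corkscrew, 33x110x11 mm; origin at the centre of its underside. Leave alone.
- tasting_glass: A bystander: loose clear straight tumbler, 76 mm across, 86 mm high; origin at the centre of its underside. Leave alone.
Mind the look-alikes: they are no part of the job. What is shaped like the part that bears guide_mid but purple is not meant.

How it is judged:
On the way, in this order (a step that is already met when the one before it is completed fails the run):
1. the web guide is home in the shoe with the detent in its notch (x of guide_foot in the frame of shoe_home between -0.003 and 0.003 m and y of guide_foot in the frame of shoe_home between -0.004 and 0.004 m and z of guide_foot in the frame of shoe_home between -0.003 and 0.003 m and angle between the x axis of guide_foot and the x axis of shoe_home, either way round below 0.07 rad and value of joint detent below 0.0025 m), for 0.2 s.
2. the tension arm is swung to its stop (value of joint tension above 0.85 rad), for 0.2 s.
At the end, for the whole second after the job is handed in: Guide home in the shoe (within 3 mm along, 4 mm across, 3 mm in height, parallel within 0.07 rad, detent plunger under 2.5 mm: in the notch); the fingers hold the tension arm at its stop: over 0.85 of 0.90 rad, still (0.05 rad/s), pressed with over 1.5 N (all of step 1 and value of joint tension above 0.85 rad and velocity of joint tension between -0.05 and 0.05 rad/s and contact force between the fingers and tension_arm above 1.5 N); the arm keeps its last pose, push and grip.
It fails at once if a bystander is pushed about (more than 30 mm) (distance of any of marker, grease_tin, masking_tape, corkscrew, tasting_glass from where it was at the start of the episode above 0.03 m).
It also fails if it takes over 70 s, if anything falls off the work surface, if the arm or the gripper's body presses on something with over 40 N, if the wrist force passes 120 N, or if a joint passes its speed limit or range.

ROBOT

A 6-joint arm with a two-finger parallel gripper is mounted at the origin on the work surface; the furniture and walls round the work are solid. World frame = base frame: x ahead of the robot, y to its left, z up, the work surface at z = 0. Lengths are in m, angles in rad, forces in N, time in s.
With the tool pointing down it reaches from about 0.3 to 0.775 m from the base axis. Payload 14.6 kg.
Tool frame: the origin (TCP) lies at the very end of the fingers, on their centre line; the grasp point (between the pads) lies 19 mm behind it; z points along the fingers, y is the line along which they close (so a half turn about z gives the same grasp; the last joint's range is limited). The gripper opens to 94 mm and grips with 3 to 60 N. Pads are 16 mm wide; open, the fingers measure 119 mm over their backs; the gripper's body (75 mm by 177 mm) begins 78 mm behind the grasp point.
Start: joints at [-1.226, 0.3, 1.521, -0, 1.321, -0.067], TCP at [0.22, -0.504, 0.205] pointing down, gripper open.
Joint ranges: [-3.03, 3.03], [-0.79, 2.21], [0.23, 2.52], [-1.04, 4.18], [0, 3.07], [-2.55, 2.55]. Speed limits (rad/s): [2.22, 2.22, 2.57, 3.14, 3.14, 3.14].

INTERFACE

Orientations are given as [roll, pitch, yaw] about the fixed x, y, z axes, in that order (R = Rz(yaw) Ry(pitch) Rx(roll)).
In Python, from station import ctrl gives the robot as it stands.
- The arm moves only by the shell command python3 -m pendant 'ROWS' [OPENING] [FORCE]. ROWS is JSON, a list of rows, each a list of 2 entries, a list of its own where there are three numbers: the shift along the world's x, y, z in cm, then the turn about the world's z in rad. A call has 1 to 20 rows; each row shifts and turns the commanded pose from where the row before left it; what a row does not reach is not made up. A row lasts 1/12 s, in which the tool goes at most 41.7 mm and 7.16 degrees, less where a joint would pass 70% of its speed; a pose out of reach is approached as far as the arm can. A call is refused whole if a number of a shift passes 4.17 or a number of a turn 0.125, either way. A call with a gripper value outside its range is refused whole. OPENING is the opening, from 0 (shut) to 1 (fully open), set as the call begins (- or left out, the last holds). The fingers move at their own pace and stop on an object; FORCE is the grip in N (left out, the last holds). Time passes only in rows, so rows that do not move let the fingers close. It gives the time, the measured TCP pose, the force, the opening and the grip force at its end, in the units of the state.
- ctrl.get_obs(): the state, without advancing time (a new reading comes with each control period).
- ctrl.camera(name): name is "side" or "top"; returns a dict with "color" (420x560x3 uint8, red, green, blue), "intrinsics" (3x3 intrinsics, pixels), "camera_from_world" (4x4, takes a point from world to camera coordinates). Camera axes: x right, y down, z forward; pixel columns grow to the right and rows downward; lengths in m; the calibration is good to about 2 mm. A picture is of the moment at which its call begins. There is no depth.
- ctrl.hand_in(): hands the job in; it is judged then, once.
The state is a dict: "time_s": time; "qpos": joint angles; "joint_vel": joint speeds; "tau": joint torques, N m; "ee_pos": TCP position; "eef_rot": TCP orientation; "force": force on the tool from outside, world axes, zero at the start; "moment": the same for the moment, N m; "grip_width": finger opening in m; "grip_force": force on a finger pad.
Only numpy, scipy, OpenCV 4.12 (cv2) and the standard library are available. Lean on these libraries where they do the work, as an engineer would, in place of code of your own. Each camera call takes 0.05 s, during which the arm holds its last target. There are 200 camera calls.

## Working session

There is one attempt and no reset: what is moved stays moved. The work goes in short steps, Python scripts to look and compute and a shell command to move; the robot and the scene stay as the last step left them, time stands still between calls to the robot, and variables do not carry over. Pictures are saved under pics/ and viewed, at most 10 in all, crops included, and the job is handed in when it is done.

```bash
ls; mkdir -p pics
cat > h.py <<'E'
import numpy as np, cv2
from station import ctrl
def cam(n):
    c=ctrl.camera(n); return c["color"],np.array(c["intrinsics"]),np.array(c["camera_from_world"])
def ray(K,T,u,v):
    d=np.linalg.inv(K)@[u,v,1.]; R=T[:3,:3]; return -R.T@T[:3,3],R.T@d
def onz(K,T,u,v,z):
    o,d=ray(K,T,u,v); return o+d*(z-o[2])/d[2]
def tri(a,b):
    (o1,d1),(o2,d2)=a,b; A=np.stack([d1,-d2],1); s=np.linalg.lstsq(A,o2-o1,rcond=None)[0]
    p,q=o1+d1*s[0],o2+d2*s[1]; return (p+q)/2,np.linalg.norm(p-q)
def proj(K,T,p):
    q=K@(T[:3,:3]@np.array(p)+T[:3,3]); return q[:2]/q[2]
def save(n,im,s=1): cv2.imwrite("pics/"+n,cv2.resize(im,None,fx=s,fy=s,interpolation=cv2.INTER_CUBIC)[:,:,::-1])
E
python3 - <<'E'
from h import *
for n in("top","side"):
    c,K,T=cam(n); save(n+"0.png",c,1.4); np.savez(n+"0.npz",c=c,K=K,T=T)
    print(n,K.round(1).tolist(),(-T[:3,:3].T@T[:3,3]).round(3),T[2,:3].round(2))
o=ctrl.get_obs();print(o)
E
```

```text
pics
top [[450.8, 0.0, 277.0], [0.0, 450.8, 206.8], [0.0, 0.0, 1.0]] [ 0.361 -0.031  1.481] [ 0.1  -0.02 -0.99]
side [[528.6, 0.0, 281.7], [0.0, 528.6, 195.3], [0.0, 0.0, 1.0]] [-0.063 -0.74   1.383] [ 0.35  0.44 -0.82]
{'time_s': 0.1, 'qpos': array([-1.22561892e+00,  3.00447444e-01,  1.52147107e+00, -7.88732353e-06,
        1.32067899e+00, -6.66033902e-02]), 'joint_vel': array([-7.70790031e-05, -2.00363796e-03, -2.46892370e-03,  1.01160324e-03,
       -3.07000775e-03, -6.25676036e-04]), 'tau': array([ 8.91763120e-04, -5.32646120e+01, -3.53284550e+01,  7.09935394e-02,
        2.34411901e-02, -4.72169154e-05]), 'ee_pos': array([ 0.2200552 , -0.503829  ,  0.20494584]), 'eef_rot': array([-3.14058952e+00, -5.92541723e-05,  4.11782723e-01]), 'force': array([-0.4494378 ,  0.16874002, -0.50337355]), 'moment': array([0.02183382, 0.05168532, 0.02593092]), 'grip_force': 0.0, 'grip_width': 0.09379826850738006}
```

View pics/top0.png

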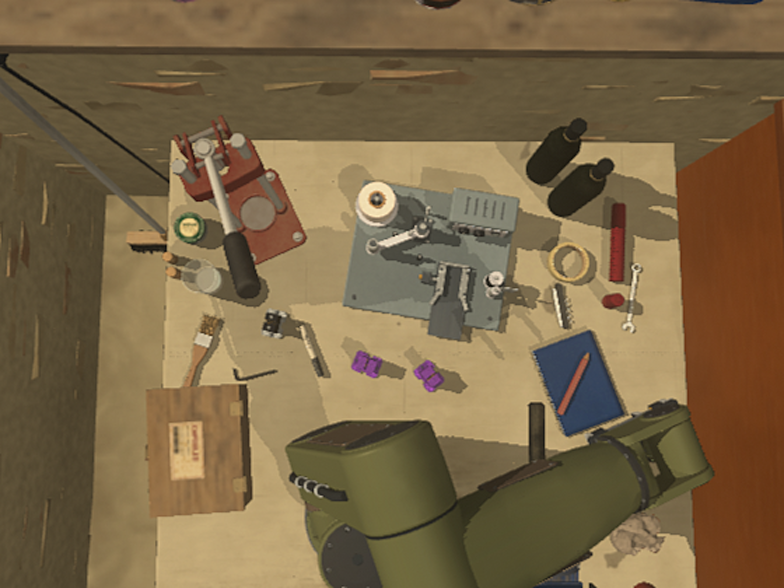

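View pics/side0.png

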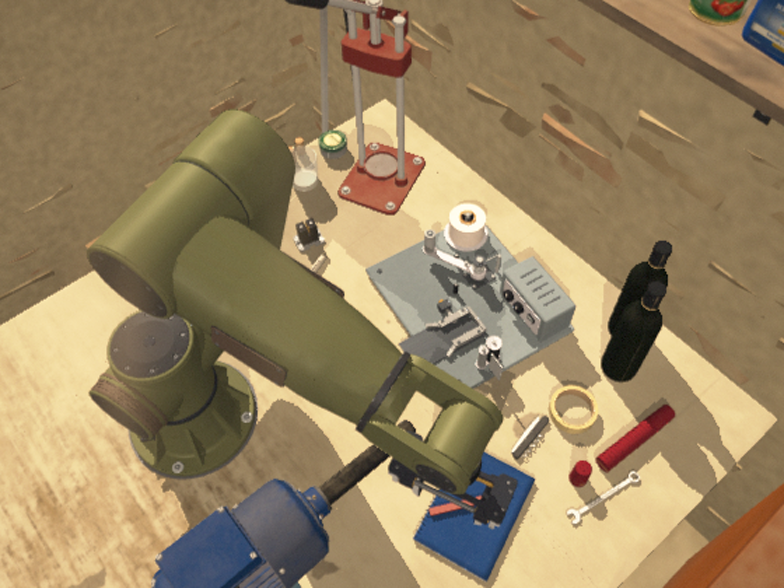

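Top view: the black block on a steel foot is at (275,323). The two purple look-alikes at (366,363) and (430,375) are not meant. The labeller is at (435,255), its shoe mouth faces the robot at (448,320), the bar runs from the pivot (425,228) to the roller (372,246), and the post at (495,282) is a second roller-like thing. In the side view the guide is at (308,233). One close crop will check the choice.

Run:
```python
from h import *
t=np.load("top0.npz")["c"];s=np.load("side0.npz")["c"]
def cr(c,x,y,w,h,W,H): return cv2.resize(c[y:y+h,x:x+w],(W,H),interpolation=cv2.INTER_CUBIC)
a=np.hstack([cr(t,240,125,140,120,420,360),cr(s,255,140,126,120,378,360)])
b=np.hstack([cr(t,176,210,60,60,240,240),cr(s,200,145,60,60,240,240)])
im=np.zeros((600,798,3),np.uint8); im[:360]=a; im[360:,:480]=b
save("crop0.png",im)
```

```text
(no output)
```

View pics/crop0.png

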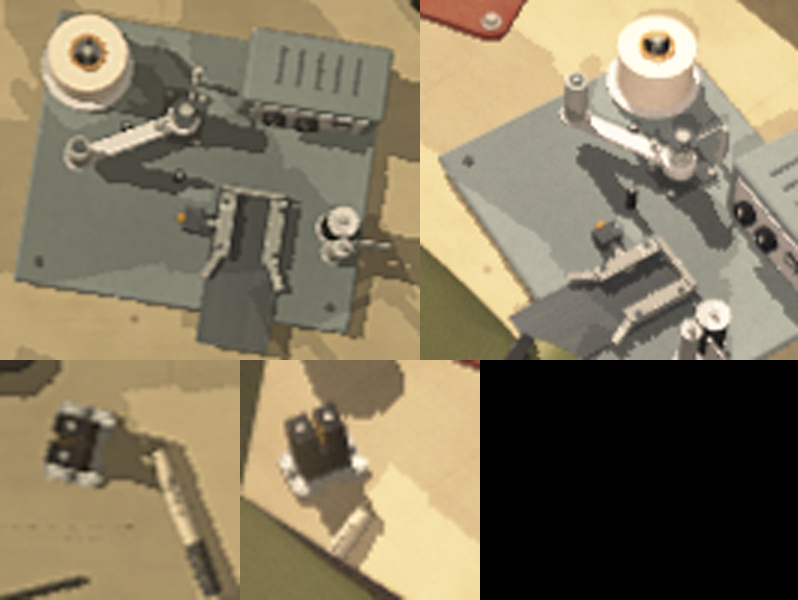

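Crop: the guide is black with a slot and a steel foot, so the choice is confirmed; its block runs almost along world x. The shoe lips, bed front corners and tension arm are all visible. I'll enlarge the features to get pixels.

Run:
```python
from h import *
t=np.load("top0.npz")["c"];s=np.load("side0.npz")["c"]
def cr(c,x,y,w,h,k): 
    o=cv2.resize(c[y:y+h,x:x+w],(w*k,h*k),interpolation=cv2.INTER_CUBIC)
    for i in range(0,w,10): cv2.putText(o,str(x+i),(i*k,8),0,.3,(255,0,0),1); o[:4,i*k]=255; 
    for i in range(0,h,10): cv2.putText(o,str(y+i),(0,i*k+4),0,.3,(255,0,0),1)
    return o
im=np.zeros((600,800,3),np.uint8)
im[:456,:392]=cr(t,302,185,49,57,8); im[:456,400:]=cr(s,285,205,50,57,8)
save("crop1.png",im)
im[:]=0
im[:256,:400]=cr(t,260,152,50,32,8); im[:336,400:]=cr(s,298,160,50,42,8)
im[340:600,:200]=cr(t,185,217,20,26,10);im[340:600,400:680]=cr(s,205,150,28,26,10)
save("crop2.png",im)
```

```text
(no output)
```

View pics/crop1.png

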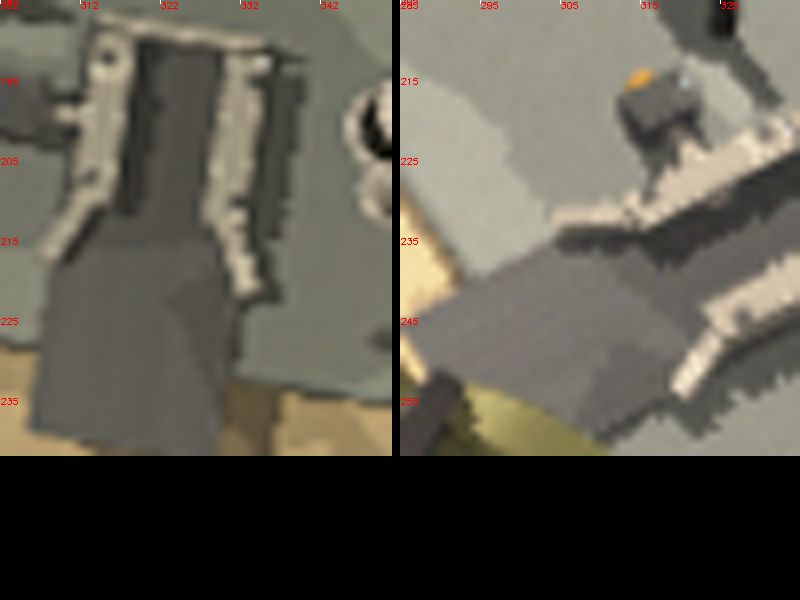

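View pics/crop2.png

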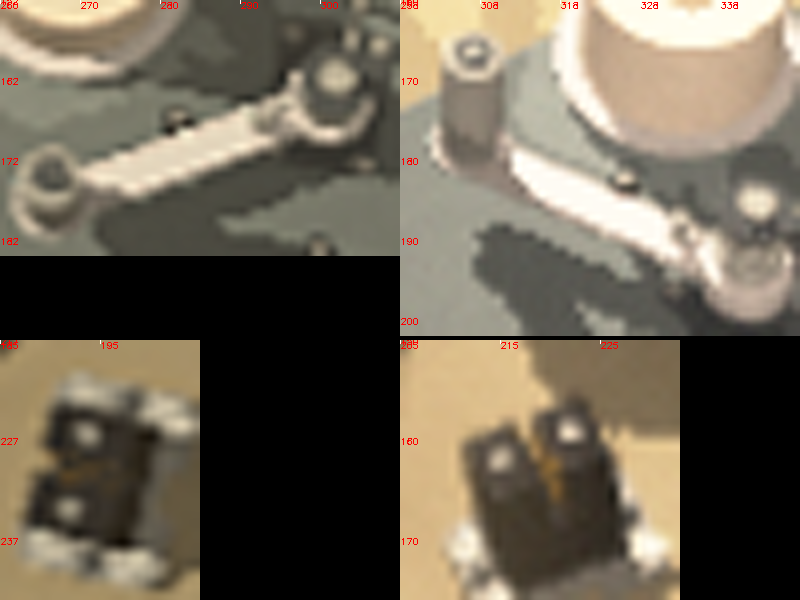

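Crop 1: the lip bends are at top-view pixels (315.5,210) and (327.5,211.5), and the bed front corners at (305.8,238.5) and (329.3,242). Crop 2: roller top (265.5,173.4), pivot top (301.8,160.9), guide bolts (193.3,225.8) and (191.5,233.2). Now I'll triangulate.

```bash
cat > m.py <<'E'
from h import *
t=np.load("top0.npz");s=np.load("side0.npz")
P={"boltA":((193.3,225.8),(221.5,158.7)),"boltB":((191.5,233.2),(214.7,161.5)),"roller":((265.5,173.4),(306.8,165.8)),"pivot":((301.8,160.9),(342.1,184.5)),
"bedL":((305.8,238.5),(286.3,245.3)),"bedR":((329.3,242),(311,260.4)),"flareL":((307.7,216.5),(304.5,233.5)),"flareR":((332.5,221.5),(319.8,253.5))}
for n,(a,b) in P.items():
    p,e=tri(ray(t["K"],t["T"],*a),ray(s["K"],s["T"],*b)); print(n,p.round(4),"gap",round(e,4))
def T(x,y,z): return onz(t["K"],t["T"],x,y,z)
e=[T(302+(x+.5)/8-.5,185+(y+.5)/8-.5,.0355)for x,y in((130,45),(113,203),(226,58),(207,213))]
print(np.array(e).round(4)); 
for i in(0,2): d=e[i]-e[i+1];print("yaw",np.arctan2(d[1],d[0]))
l,r=T(305.8,238.5,.024),T(329.3,242,.024);print(l,r,np.linalg.norm(l-r),"yaw",np.arctan2(*(l-r)[[1,0]])-np.pi/2)
print("bolts@58",T(193.3,225.8,.058),T(191.5,233.2,.058))
E
python3 m.py
```

```text
boltA [0.4493 0.2025 0.0627] gap 0.0019
boltB [0.4262 0.2077 0.0625] gap 0.0017
roller [ 0.6084 -0.0245  0.1139] gap 0.0002
pivot [ 0.6505 -0.1373  0.098 ] gap 0.0012
bedL [ 0.4131 -0.1553  0.0274] gap 0.0035
bedR [ 0.4143 -0.2376  0.0465] gap 0.0352
flareL [ 0.4822 -0.1608  0.0266] gap 0.0014
flareR [ 0.4672 -0.2412  0.0335] gap 0.0025
[[ 0.5678 -0.1939  0.0355]
 [ 0.5034 -0.1863  0.0355]
 [ 0.5625 -0.2328  0.0355]
 [ 0.4993 -0.2243  0.0355]]
yaw -0.11647325285160559
yaw -0.13397963532062274
[ 0.41169439 -0.15464012  0.024     ] [ 0.40040193 -0.2306383   0.024     ] 0.07683256362560198 yaw -0.1475092435234222
bolts@58 [0.45043187 0.20279379 0.058     ] [0.4271393  0.20799731 0.058     ]
```

Run:
```python
from h import *
t=np.load("top0.npz");K,T=t["K"],t["T"]
im=cv2.cvtColor(t["c"],cv2.COLOR_RGB2GRAY); hsv=cv2.cvtColor(t["c"],cv2.COLOR_RGB2LAB)
m=((hsv[...,2].astype(int)-128<8)).astype(np.uint8); m[:120]=0;m[245:]=0;m[:,:240]=0;m[:,375:]=0
m=cv2.morphologyEx(m,cv2.MORPH_OPEN,np.ones((3,3)))
def fit(pts):
    w=np.array([onz(K,T,u,v,.012)[:2] for u,v in pts],np.float32)
    d=cv2.fitLine(w,cv2.DIST_HUBER,0,.01,.01).ravel(); return np.arctan2(d[1],d[0])
fr=[(u,np.nonzero(m[:,u])[0].max()) for u in list(range(252,300))+list(range(335,352))]
lf=[(np.nonzero(m[v,:])[0].min(),v) for v in range(165,212)]
print(fit(fr)%np.pi-np.pi/2,fit(lf)); print(fr[::8],lf[::8])
```

```text
Traceback (most recent call last):
ValueError: zero-size array to reduction operation maximum which has no identity
```

Run:
```python
from h import *
t=np.load("top0.npz");K,T=t["K"],t["T"]
c=t["c"].astype(int); d=c[...,0]-c[...,2]
print(d[200:232:2,275], d[200,240:262])
m=(d<25).astype(np.uint8); m[:120]=0;m[250:]=0;m[:,:240]=0;m[:,375:]=0
def fit(pts):
    w=np.array([onz(K,T,u,v,.012)[:2] for u,v in pts],np.float32)
    d=cv2.fitLine(w,cv2.DIST_HUBER,0,.001,.001).ravel(); return np.arctan2(d[1],d[0])
fr=[(u,np.nonzero(m[:,u])[0].max()) for u in list(range(252,300))+list(range(335,352)) if m[:,u].any()]
lf=[(np.nonzero(m[v,:])[0].min(),v) for v in range(165,212)if m[v].any()]
print(fr[::8],lf[::8]);print(fit(fr)%np.pi-np.pi/2,fit(lf))
```

```text
[15 15 16 16 15 15 15 15 19 18 18 15 68 72 71 72] [62 63 63 64 62 63 60 33 14 17 17 16 16 17 16 16 16 17 17 15 16 16]
[(252, np.int64(219)), (260, np.int64(220)), (268, np.int64(221)), (276, np.int64(223)), (284, np.int64(224)), (292, np.int64(225)), (335, np.int64(232)), (343, np.int64(234)), (351, np.int64(235))] [(np.int64(254), 165), (np.int64(252), 173), (np.int64(251), 181), (np.int64(250), 189), (np.int64(248), 197), (np.int64(247), 205)]
-0.16366923 -0.15697221
```

Run:
```python
from h import *
t=np.load("top0.npz");s=np.load("side0.npz")
for n,u,v in(("handle end",177,211),("handle start",166,168)):
  for z in (.2,.25,.3,.35,.4,.45,.5):
    p=onz(t["K"],t["T"],u,v,z); print(n,p.round(3),proj(s["K"],s["T"],p).round(0))
```

```text
handle end [0.484 0.226 0.2  ] [221. 120.]
handle end [0.479 0.216 0.25 ] [220. 111.]
handle end [0.474 0.206 0.3  ] [219. 101.]
handle end [0.469 0.196 0.35 ] [218.  91.]
handle end [0.464 0.186 0.4  ] [216.  80.]
handle end [0.46  0.176 0.45 ] [215.  69.]
handle end [0.455 0.166 0.5  ] [213.  56.]
handle start [0.608 0.261 0.2  ] [247.  94.]
handle start [0.598 0.249 0.25 ] [245.  86.]
handle start [0.588 0.238 0.3  ] [244.  77.]
handle start [0.579 0.226 0.35 ] [242.  68.]
handle start [0.569 0.215 0.4  ] [241.  57.]
handle start [0.559 0.204 0.45 ] [239.  46.]
handle start [0.55  0.192 0.5  ] [237.  35.]
```

Run:
```python
from h import *
s=np.load("side0.npz")["c"]; save("side_tl.png",s[:130,180:340],5)
```

```text
(no output)
```

View pics/side_tl.png

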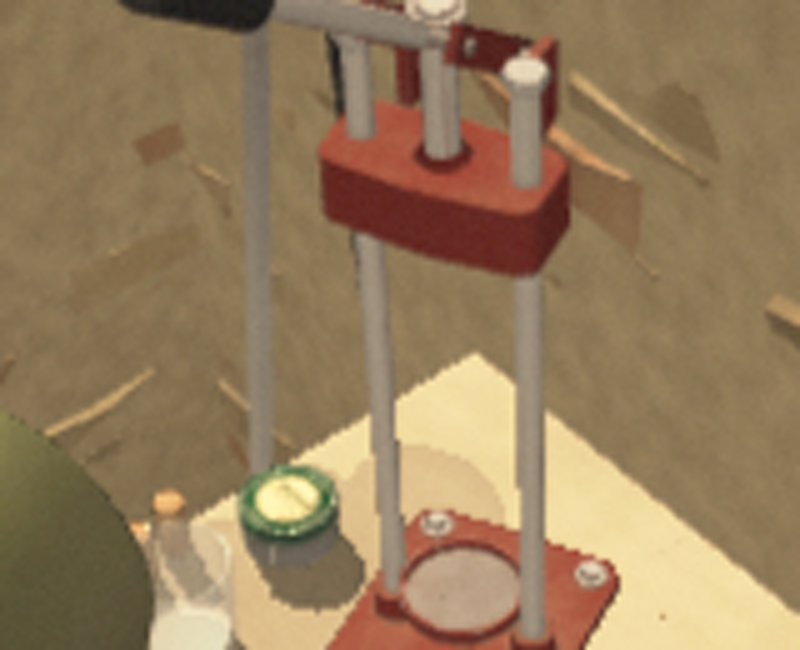

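The lever handle of the press is at z≈0.65, above the forearm near the guide, so I approach low and watch the force. Guide at (0.4385, 0.205), yaw about -0.21; shoe home at (0.536, -0.210), yaw about -0.145.

```bash
python3 -m pendant '[[[1.0,3.3,0],-0.031],[[1.0,3.3,0],-0.031],[[1.0,3.3,0],-0.031],[[1.0,3.3,0],-0.031],[[1.0,3.3,0],-0.031],[[1.0,3.3,0],-0.031],[[1.0,3.3,0],-0.031],[[1.0,3.3,0],-0.031],[[1.0,3.3,0],-0.031],[[1.0,3.3,0],-0.031],[[1.0,3.3,0],-0.031],[[1.0,3.3,0],-0.031],[[1.0,3.3,0],-0.031],[[1.0,3.3,0],-0.031],[[1.0,3.3,0],-0.031],[[1.0,3.3,0],-0.031],[[1.0,3.3,0],-0.031],[[1.0,3.3,0],-0.031],[[1.0,3.3,0],-0.031],[[1.0,3.3,0],-0.031]]' 0.55 20
```

```text
time_s: 1.77
ee_pos: [0.4201, 0.1579, 0.2053]
eef_rot: [3.141, 0.0, -0.209]
force: [0.8, -1.1, 0.5]
grip_width: 0.0517
grip_force: 0.0
```

```bash
python3 -m pendant '[[[0.6,1.6,-2.5],0],[[0.6,1.6,-2.5],0],[[0.65,1.5,-2.5],0],[[0,0,-1.5],0],[[0,0,0],0]]'
python3 - <<'E'
from h import *
o=ctrl.get_obs();p=o["ee_pos"];print(p,o["eef_rot"])
im=np.zeros((480,780,3),np.uint8)
for i,n in enumerate(("top","side")):
    c,K,T=cam(n); u=proj(K,T,[.4385,.2053,.06]).astype(int); x,y=u-[24,30]
    o=cv2.resize(c[y:y+60,x:x+48],None,fx=8,fy=8,interpolation=cv2.INTER_CUBIC)
    cv2.circle(o,tuple(int(8*k) for k in proj(K,T,p)-[x,y]),4,(255,0,0),-1)
    im[:480,i*390:i*390+384]=o
save("above.png",im)
E
```

```text
time_s: 2.18
ee_pos: [0.437, 0.203, 0.1121]
eef_rot: [3.138, 0.005, -0.207]
force: [0.2, -0.4, -0.7]
grip_width: 0.0517
grip_force: 0.0
[0.4369989  0.20295655 0.11212509] [ 3.13841892  0.00498721 -0.20708148]
```

View pics/above.png

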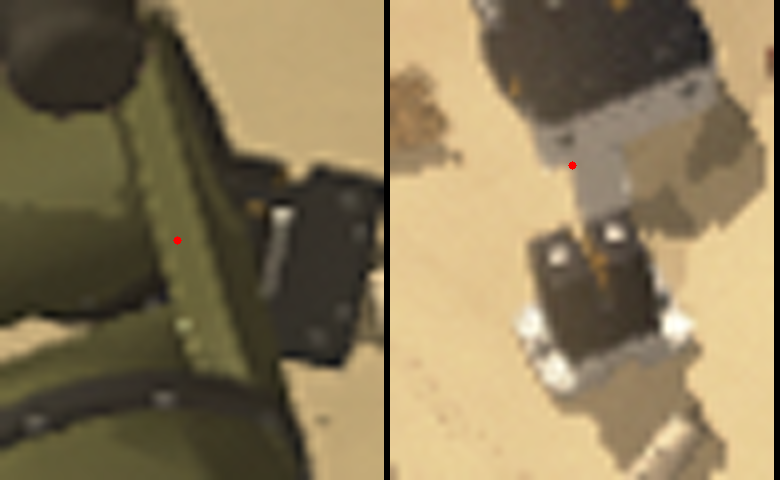

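Side view: the fingers hang above the block (TCP dot at 572,165; block top at 585,245) and straddle it along y. I'll descend.

```bash
python3 -m pendant '[[[0.15,0.2,-2.5],0],[[0,0,-2],0],[[0,0,-1.5],0],[[0,0,-1],0],[[0,0,-1],0],[[0,0,0],0]]' && python3 -m pendant '[[[0,0,-0.7],0],[[0,0,-0.7],0],[[0,0,0],0]]'
```

```text
time_s: 2.78
ee_pos: [0.4399, 0.2047, 0.0348]
eef_rot: [3.141, 0.001, -0.209]
force: [-0.1, -0.2, -1.0]
grip_width: 0.0516
grip_force: 0.0
time_s: 3.03
ee_pos: [0.4399, 0.2048, 0.0207]
eef_rot: [3.141, 0.001, -0.208]
force: [-0.0, -1.0, 0.3]
grip_width: 0.052
grip_force: 0.0
```

```bash
python3 -m pendant '[[[0,0,0],0],[[0,0,0],0],[[0,0,0],0],[[0,0,0],0],[[0,0,0],0],[[0,0,0],0]]' 0.1 30
```

```text
time_s: 3.53
ee_pos: [0.4403, 0.2051, 0.0217]
eef_rot: [-3.141, -0.0, -0.208]
force: [-0.4, -0.2, 3.8]
grip_width: 0.0279
grip_force: 29.9
```

```bash
python3 -m pendant '[[[0,0,1],0],[[0,0,2.5],0],[[0,0,2.5],0],[[0,0,1.5],0],[[0.05,-2.5,0],0.01],[[0.05,-3,0],0.01],[[0.05,-3,0],0.01],[[0.05,-3,0],0.01],[[0.05,-3,0],0.01],[[0.05,-3,0],0.01],[[0.05,-3,0],0],[[0.05,-3,0],0],[[0.05,-3,0],0],[[0.05,-3,0],0],[[0.05,-3,0],0],[[0.05,-3,0],0],[[0.05,-3,0],0],[[0.1,-1.5,0],0],[[0,0,0],0],[[0,0,0],0]]'
```

```text
time_s: 5.2
ee_pos: [0.4474, -0.1952, 0.0967]
eef_rot: [-3.141, 0.0, -0.15]
force: [0.6, 0.6, -1.9]
grip_width: 0.0278
grip_force: 29.9
```

```bash
python3 -m pendant '[[[0.1,-0.15,-2],0],[[0.1,-0.15,-1.5],0],[[0,0,-1],0],[[0,0,0],0],[[0,0,0],0]]'
python3 - <<'E'
from h import *
o=ctrl.get_obs();p=o["ee_pos"];print(p)
im=np.zeros((600,800,3),np.uint8)
for i,n in enumerate(("top","side")):
    c,K,T=cam(n); u=proj(K,T,[.48,-.2,.04]).astype(int); x,y=u-[28,42]; k=7
    o=cv2.resize(c[y:y+84,x:x+56],None,fx=k,fy=k,interpolation=cv2.INTER_CUBIC)
    print(n,x,y)
    Y=-.145;H=np.array([.536,-.2103]);d=np.array([np.cos(Y),np.sin(Y)]);nn=np.array([-d[1],d[0]])
    for a,b in ((-.13,0),(.0,0),(-.035,.0255),(-.035,-.0255),(0,.0255),(0,-.0255),(-.13,.039),(-.13,-.039)):
        q=H+d*a+nn*b; cv2.circle(o,tuple(int(k*w) for w in proj(K,T,[*q,.024])-[x,y]),3,(255,0,0),-1)
    q=p.copy(); q[2]-=.0215
    cv2.circle(o,tuple(int(k*w) for w in proj(K,T,q)-[x,y]),3,(0,255,0),-1)
    im[:588,i*400:i*400+392]=o
save("porch.png",im)
E
```

```text
time_s: 5.62
ee_pos: [0.4496, -0.1973, 0.0516]
eef_rot: [-3.141, 0.001, -0.147]
force: [-0.7, -0.8, -1.4]
grip_width: 0.0277
grip_force: 29.9
[ 0.44962682 -0.19725256  0.05163717]
top 292 175
side 285 198
```

View pics/porch.png

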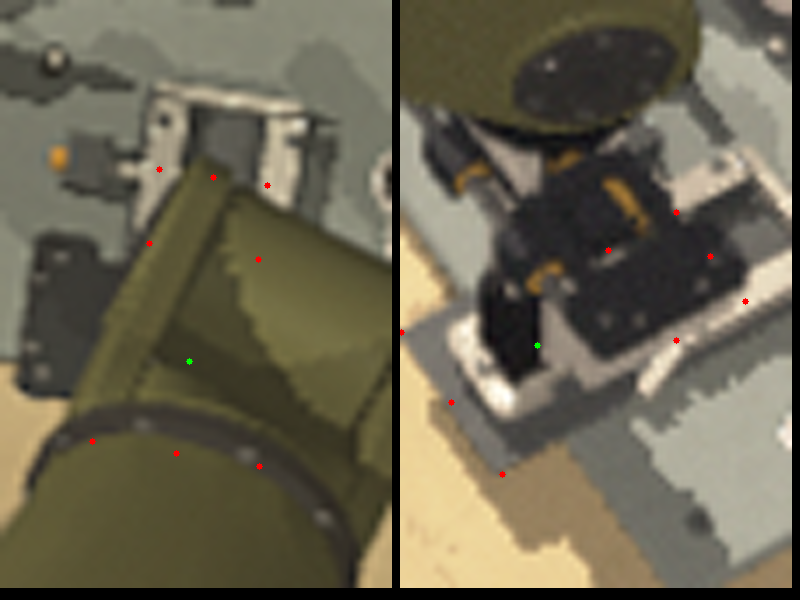

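Side view: the foot is on the bed between its edges at (480,370), and the red bed model matches the corners at (405,330) and (505,472). I'll lower onto the bed.

```bash
python3 -m pendant '[[[0,0,-0.2],0],[[0,0,-0.2],0],[[0,0,0],0],[[0,0,0],0]]'; python3 -m pendant '[[[0,0,-0.1],0],[[0,0,0],0],[[0,0,0],0]]';python3 -m pendant '[[[0,0,-0.1],0],[[0,0,0],0],[[0,0,0],0]]'
```

```text
time_s: 6.05
ee_pos: [0.4496, -0.198, 0.0475]
eef_rot: [-3.142, 0.0, -0.148]
force: [-0.6, 0.4, -1.6]
grip_width: 0.0278
grip_force: 29.9
time_s: 6.3
ee_pos: [0.4496, -0.198, 0.0464]
eef_rot: [-3.142, 0.0, -0.148]
force: [-0.5, -0.7, -2.2]
grip_width: 0.0274
grip_force: 29.9
time_s: 6.55
ee_pos: [0.4499, -0.1981, 0.0457]
eef_rot: [3.141, -0.001, -0.148]
force: [-0.5, -0.4, 3.3]
grip_width: 0.0277
grip_force: 29.9
```

```bash
python3 -m pendant '[[[0.8,-0.117,0],0],[[0.8,-0.117,0],0],[[0.8,-0.117,0],0],[[0.4,-0.058,0],0],[[0,0,0],0],[[0,0,0],0]]';python3 -m pendant '[[[0.5,-0.073,0],0],[[0.5,-0.073,0],0],[[0.5,-0.073,0],0],[[0,0,0],0],[[0,0,0],0]]'
```

```text
time_s: 7.05
ee_pos: [0.4788, -0.2024, 0.0457]
eef_rot: [3.141, -0.002, -0.148]
force: [1.3, -0.8, 4.0]
grip_width: 0.0279
grip_force: 29.9
time_s: 7.47
ee_pos: [0.4937, -0.2045, 0.0458]
eef_rot: [3.141, -0.002, -0.148]
force: [1.9, -0.5, 5.3]
grip_width: 0.0278
grip_force: 29.9
```

```bash
python3 -m pendant '[[[0.5,-0.073,0],0],[[0.5,-0.073,0],0],[[0.5,-0.073,0],0],[[0,0,0],0],[[0,0,0],0]]';python3 -m pendant '[[[0.5,-0.073,0],0],[[0.5,-0.073,0],0],[[0,0,0],0],[[0,0,0],0]]';python3 -m pendant '[[[0.5,-0.073,0],0],[[0.4,-0.058,0],0],[[0,0,0],0],[[0,0,0],0]]'
```

```text
time_s: 7.88
ee_pos: [0.5084, -0.2071, 0.0458]
eef_rot: [3.141, -0.002, -0.148]
force: [0.7, -4.1, 3.6]
grip_width: 0.0277
grip_force: 29.9
time_s: 8.22
ee_pos: [0.5185, -0.2088, 0.0458]
eef_rot: [3.14, -0.002, -0.148]
force: [2.1, -4.8, 4.0]
grip_width: 0.028
grip_force: 29.9
time_s: 8.55
ee_pos: [0.5275, -0.2102, 0.0458]
eef_rot: [3.14, -0.002, -0.148]
force: [2.2, -6.2, 3.6]
grip_width: 0.0283
grip_force: 29.9
```

```bash
for i in 1 2; do python3 -m pendant '[[[0.2,-0.03,0],0],[[0,0,0],0],[[0,0,0],0]]'|grep -E "ee_pos|force:"; done; python3 -m pendant '[[[0.15,-0.02,0],0],[[0,0,0],0],[[0,0,0],0]]'|grep -E "ee_pos|force:";python3 -m pendant '[[[0.15,-0.02,0],0],[[0,0,0],0],[[0,0,0],0]]'|grep -E "ee_pos|force:"
```

```text
ee_pos: [0.5292, -0.2105, 0.0458]
force: [-0.0, -6.0, 5.1]
grip_force: 29.9
ee_pos: [0.5314, -0.2108, 0.0458]
force: [2.3, -5.5, 3.5]
grip_force: 29.9
ee_pos: [0.5331, -0.2109, 0.0458]
force: [3.1, -4.9, 2.8]
grip_force: 29.9
ee_pos: [0.5345, -0.2108, 0.0458]
force: [3.5, -5.3, 3.7]
grip_force: 29.9
```

```bash
for i in 1 2 3; do python3 -m pendant '[[[0.1,-0.015,0],0],[[0,0,0],0],[[0,0,0],0]]'|grep -E "ee_pos|force:"; done
python3 - <<'E'
from h import *
im=np.zeros((560,800,3),np.uint8)
for i,n in enumerate(("top","side")):
    c,K,T=cam(n); u=proj(K,T,[.536,-.2,.04]).astype(int); x,y=u-[28,35]; k=7
    im[:490,i*400:i*400+392]=cv2.resize(c[y:y+70,x:x+56],None,fx=k,fy=k,interpolation=cv2.INTER_CUBIC)
save("ins.png",im)
E
```

```text
ee_pos: [0.5351, -0.2107, 0.0458]
force: [1.0, -4.0, 6.0]
grip_force: 29.9
ee_pos: [0.5355, -0.2107, 0.0458]
force: [-4.6, -2.9, 9.4]
grip_force: 29.9
ee_pos: [0.536, -0.2108, 0.0458]
force: [-8.5, -1.7, 13.9]
grip_force: 30.0
```

View pics/ins.png

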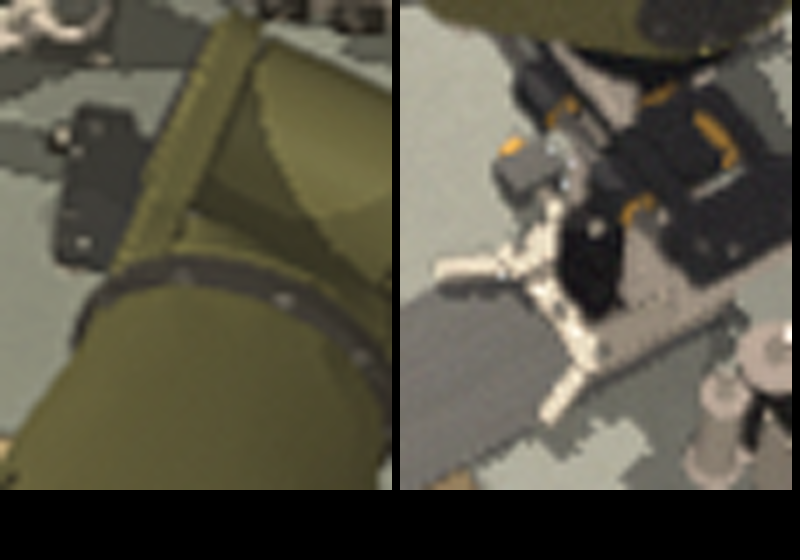

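Fx pulled forward (detent dropping in) and then turned to -8.5 N, so the guide is at the end stop. I'll relax by 1 mm, open a little and rise.

```bash
python3 -m pendant '[[[-0.12,0.017,0],0],[[0,0,0],0],[[0,0,0],0]]'|grep -E "ee_pos|force:";  python3 -m pendant '[[[0,0,0],0],[[0,0,0],0],[[0,0,0],0]]' 0.38;  python3 -m pendant '[[[0,0,1],0],[[0,0,2],0],[[0,0,2.5],0],[[0,0,3],0],[[0,0,3],0],[[0,0,0],0]]'
```

```text
ee_pos: [0.5355, -0.2107, 0.0458]
force: [-2.4, -2.8, 8.3]
grip_force: 29.9
time_s: 10.9
ee_pos: [0.5352, -0.2102, 0.0449]
eef_rot: [-3.141, 0.001, -0.148]
force: [-0.8, -0.2, -0.2]
grip_width: 0.036
grip_force: 0.0
time_s: 11.4
ee_pos: [0.5373, -0.2113, 0.1671]
eef_rot: [3.139, -0.008, -0.148]
force: [1.0, -0.3, 0.6]
grip_width: 0.0359
grip_force: 0.0
```

```bash
python3 -m pendant '[[[1.1,3.1,0],0],[[1.1,3.1,0],0],[[1.1,3.1,0],0],[[1.1,3.1,0],0],[[1.2,3.1,0],0],[[1.3,3.1,0],0],[[0,0,0],0],[[0,0,0],0]]' - 40
python3 - <<'E'
from h import *
t=np.load("top0.npz");s=np.load("side0.npz")
print("spool",tri(ray(t["K"],t["T"],269.3,141.7),ray(s["K"],s["T"],334,154.3)))
o=ctrl.get_obs();p=o["ee_pos"];print(p)
im=np.zeros((560,800,3),np.uint8)
for i,(n,w) in enumerate((("side",[.536,-.21,.04]),("side",[.608,-.0245,.12]))):
    c,K,T=cam(n); u=proj(K,T,w).astype(int); x,y=u-[28,40]; k=7
    o=cv2.resize(c[y:y+80,x:x+56],None,fx=k,fy=k,interpolation=cv2.INTER_CUBIC)
    for q in ([*p],[.6084,-.0245,.108],[.536,-.2103,.082]): cv2.circle(o,tuple(int(k*w) for w in proj(K,T,q)-[x,y]),3,(255,0,0),-1)
    im[:560,i*400:i*400+392]=o
save("roller.png",im)
E
```

```text
time_s: 12.07
ee_pos: [0.6045, -0.0231, 0.1603]
eef_rot: [-3.142, 0.0, -0.146]
force: [0.9, -0.6, 0.1]
grip_width: 0.0357
grip_force: 0.0
spool (array([ 0.71216654, -0.03602008,  0.09602614]), np.float64(0.00034528226693623037))
[ 0.60451003 -0.02311415  0.16033062]
```

View pics/roller.png

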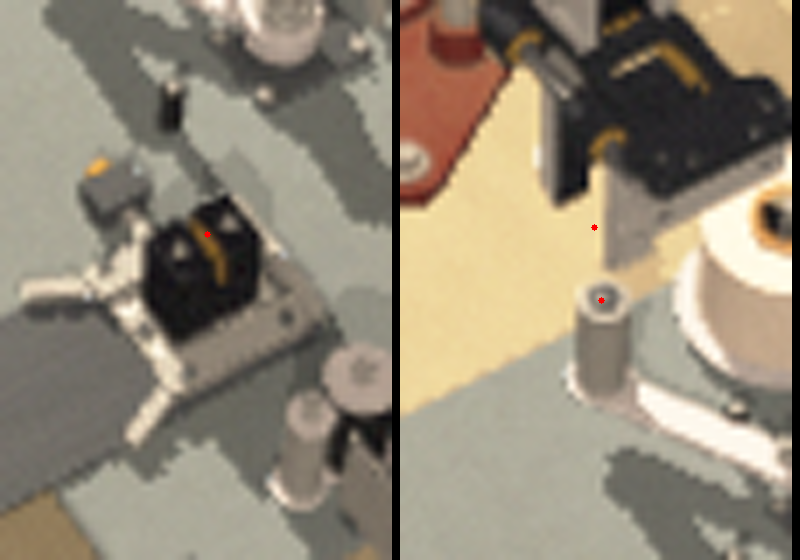

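The guide stands home at the predicted spot (207,235), and the roller top is at (603,297) on the predicted point. I'll descend on the roller.

```bash
python3 -m pendant '[[[0.4,-0.15,-2],0],[[0,0,-2],0],[[0,0,-1.2],0],[[0,0,0],0]]'|grep -E "ee_pos|force:"; python3 -m pendant '[[[0,0,-1.0],0],[[0,0,-1.0],0],[[0,0,-1.0],0],[[0,0,-1.0],0],[[0,0,0],0]]'|grep -E "ee_pos|force:"; python3 -m pendant '[[[0,0,-0.3],0],[[0,0,0],0],[[0,0,0],0],[[0,0,0],0],[[0,0,0],0]]' 0.05 40
```

```text
ee_pos: [0.607, -0.027, 0.1059]
force: [-0.0, -0.4, 0.4]
grip_force: 0.0
ee_pos: [0.6075, -0.026, 0.0661]
force: [-0.5, -0.3, 0.2]
grip_force: 0.0
time_s: 13.33
ee_pos: [0.6085, -0.0257, 0.0655]
eef_rot: [-3.141, -0.0, -0.148]
force: [2.7, 3.8, -4.9]
grip_width: 0.0229
grip_force: 40.0
```

```bash
python3 -m pendant '[[[-0.55,-0.24,0],0],[[-0.55,-0.24,0],0],[[-0.52,-0.29,0],0],[[-0.52,-0.29,0],0],[[-0.49,-0.34,0],0],[[-0.49,-0.34,0],0],[[0,0,0],0],[[0,0,0],0]]'; python3 -m pendant '[[[-0.46,-0.39,0],0],[[-0.45,-0.4,0],0],[[-0.42,-0.43,0],0],[[-0.41,-0.43,0],0],[[-0.37,-0.47,0],0],[[-0.36,-0.48,0],0],[[0,0,0],0],[[0,0,0],0]]'
```

```text
time_s: 14.0
ee_pos: [0.5771, -0.0436, 0.0655]
eef_rot: [-3.141, 0.0, -0.149]
force: [3.2, 3.3, -6.4]
grip_width: 0.0236
grip_force: 40.0
time_s: 14.67
ee_pos: [0.5528, -0.0695, 0.0655]
eef_rot: [-3.141, -0.001, -0.149]
force: [4.8, 4.5, -7.9]
grip_width: 0.0233
grip_force: 40.0
```

```bash
python3 -m pendant '[[[-0.32,-0.51,0],0],[[-0.32,-0.51,0],0],[[-0.27,-0.53,0],0],[[-0.26,-0.54,0],0],[[0,0,0],0],[[0,0,0],0]]'|grep -E "ee_pos|force:"; for i in 1 2 3; do python3 -m pendant '[[[-0.11,-0.28,0],0],[[0,0,0],0],[[0,0,0],0]]'|grep -E "ee_pos|force:"; done
```

```text
ee_pos: [0.5413, -0.0902, 0.0655]
force: [6.1, 5.2, -7.8]
grip_force: 40.0
ee_pos: [0.5402, -0.0927, 0.0655]
force: [6.5, 5.7, -7.2]
grip_force: 40.0
ee_pos: [0.5391, -0.0955, 0.0654]
force: [6.5, 6.7, -7.4]
grip_force: 40.0
ee_pos: [0.5381, -0.0983, 0.0655]
force: [6.8, 5.9, -7.1]
grip_force: 40.0
```

```bash
for i in 1 2 3; do python3 -m pendant '[[[-0.07,-0.19,0],0],[[0,0,0],0],[[0,0,0],0]]'|grep -E "ee_pos|force:"; done
```

```text
ee_pos: [0.5374, -0.1002, 0.0655]
force: [6.1, 5.7, -7.7]
grip_force: 40.0
ee_pos: [0.5369, -0.1017, 0.0655]
force: [10.0, 9.5, -8.1]
grip_force: 40.0
ee_pos: [0.5367, -0.1023, 0.0655]
force: [13.4, 18.9, -10.1]
grip_force: 40.0
```

Fy jumped from 5.7 to 18.9 N, so the arm is at its stop. I'll settle, check that it is still, and hand in.

```bash
python3 -m pendant '[[[0,0,0],0],[[0,0,0],0],[[0,0,0],0],[[0,0,0],0],[[0,0,0],0],[[0,0,0],0]]' && python3 -c "
from station import ctrl
print(abs(ctrl.get_obs()['joint_vel']).max()); print(ctrl.hand_in())"
```

```text
time_s: 17.17
ee_pos: [0.5367, -0.1022, 0.0655]
eef_rot: [-3.138, -0.002, -0.148]
force: [13.9, 19.2, -8.8]
grip_width: 0.0232
grip_force: 40.0
0.0009746412766442909
the job is handed in; nothing more can be done
None
```

I slid the web guide in to the shoe's end stop and swung the tension arm to its stop, where the gripper is still holding it at 40 N; I handed the job in at about 17 s. The forces on the way in and a side view afterwards point to the detent being in its notch, but I had no direct reading of it, and the hand-in returned no verdict.

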